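Hold the rotor hub on the spindle's flat

TASK

This centrifuge chassis is stripped to its drive: pinch the bare spindle, feel for its milled flat, and turn it until the flat faces squarely out of the chassis's open side. Then fit the rotor hub over the spindle, set screw facing straight out over the flat and top face flush with the spindle's tip, and finish while still holding it upright there in the gripper, clear of the ring below, so that a colleague can tighten the screw. Leave everything else where it is.

Things in the scene. Friction and masses are not known exactly. Their poses are not given: they have to be found in the camera images.
- chassis: white sheet-metal centrifuge chassis, 300 x 300 mm, fixed; origin on the bench below the spindle's axis, z up. Walls 190 mm high on its -x, +y and -y sides (inner faces 147 mm from the axis); +x is the open side. On the axis the motor (radius 72 mm to 46 mm high, 48 mm to 120 mm) and bearing housing (28 mm) reach 144 mm high; other parts stay below 70 mm
- spindle: steel spindle, upright, turns endlessly about z against 0.05 N m drag, stays where left. Origin on its axis 146 mm above the bench. Up from there: dark ring (40 mm dia, 0-4 mm), 16 mm dia shaft (4-46 mm), nose tapering to 9 mm dia at 54 mm. Its +x side is milled flat, 5.5 mm from the axis: pads square across it close to 13.5 mm, 45 deg off it to 16 mm. A red mark on the ring lies below the flat
- spindle_tip (a point): centre of the spindle's tip, on its axis, 200 mm above the bench
- flat (a point): middle of the spindle's flat, 5.5 mm from the axis, 27 mm below the tip; at the start it is turned 0.5 to 1.8 rad counter-clockwise (from above) from the chassis's open side
- hub: loose aluminium rotor hub, green band near its top: a ring 36 mm in diameter, 30 mm high, round 18 mm through bore, 90 to 150 g, standing upright on the bench; origin at the centre of its underside, z up. The dark set screw (8 mm thick, backed out 4.5 mm proud, bore free) is on its +x side, 15 mm above the underside; the other sides are smooth for gripping
- hub_top (a point): centre of the hub's top face, 30 mm above its origin
- screw (a point): outer end of the hub's set screw, 22.5 mm from the hub's axis towards its +x and 15 mm above the underside
- hex_driver: bystander: T-handled hex driver lying on the bench, red handle 90 mm, blade 150 mm, 16 mm high
- bearing: bystander: old ball bearing, 40 mm diameter, 12 mm high
- screw_tray: bystander: blue tray of screws, 100 x 70 x 22 mm
- solvent_bottle: bystander: white bottle, 64 mm diameter, 170 mm high
- tube_rack: bystander: white rack 90 x 200 mm with green-capped tubes, 119 mm high
- swing_rotor: bystander: green four-armed swing-out rotor, about 200 mm across, 48 mm high
- screwdriver: bystander: yellow-handled screwdriver lying on the bench
Not all that is in view belongs to the job. Several things look just like the hub: the one meant starts farthest to the robot's left.

How it is judged (in metres and radians):
On the way:
1. the fingers pinch the spindle with its flat facing out of the chassis's open side (within 9 degrees) (angle between the x axis of spindle and the x axis of chassis, either way round below 0.16 rad and x of flat in the frame of chassis above 0 m and contact force between the fingers and spindle above 2 N), for 0.2 s.
At the end, for the whole second after the job is handed in: The fingers grip the hub, upright (6 deg) and still, centred on the spindle (3 mm), its top level with the spindle's tip (4 mm), clear of the ring below, its screw facing the flat (11 deg), and the flat facing out of the open side (9 deg) (angle between the x axis of spindle and the x axis of chassis, either way round below 0.16 rad and x of flat in the frame of chassis above 0 m and angle between the x axis of hub and the x axis of spindle, either way round below 0.2 rad and x of screw in the frame of spindle above 0.01 m and horizontal distance between hub_top and spindle_tip below 0.003 m and angle between hub's own z axis and vertical below 0.1 rad and z of hub_top in the frame of spindle_tip between -0.004 and 0.004 m and contact force between the fingers and hub above 3 N and linear speed of hub below 0.02 m/s); the arm keeps its last pose, push and grip.
It fails at once if a bystander is moved by more than 30 mm (distance of any of hex_driver, bearing, screw_tray, solvent_bottle, tube_rack, swing_rotor, screwdriver from where it was at the start of the episode above 0.03 m).
It also fails if it takes over 53 s, if anything falls off the work surface, if the arm or the gripper's body presses on something with over 40 N, if the wrist force passes 120 N, or if a joint passes its speed limit or range.

ROBOT

A 6-joint arm with a two-finger parallel gripper is mounted at the origin on the work surface. World frame = base frame: x ahead of the robot, y to its left, z up, the work surface at z = 0. Lengths are in m, angles in degrees, forces in N, time in s.
With the tool pointing down it reaches from about 0.4 to 0.825 m from the base axis. Payload 7 kg.
Tool frame: the origin (TCP) lies at the very end of the fingers, on their centre line; the grasp point (between the pads) lies 19 mm behind it (r.grip_depth is the distance from the TCP to the grasp point, in m); z points along the fingers, y is the line along which they close (so a half turn about z gives the same grasp; the last joint's range is limited). The gripper opens to 88 mm and grips with 3 to 60 N. Pads are 19 mm wide; open, the fingers measure 130 mm over their backs; the gripper's body (78 mm by 193 mm) begins 47 mm behind the grasp point.
Start: joints at [82.053, 20.546, 0.682, 0, -70.136, -16.507], TCP at [0.279, 0.614, 0.196] pointing down, gripper open.
Joint ranges: [-176.03, 176.03], [-82.01, 121.73], [-58.28, 71.71], [-173.87, 95.51], [-174.79, -0.11], [-173.66, 173.66]. Speed limits (degrees/s): [136.94, 136.94, 172.46, 180, 180, 180].

INTERFACE

Orientations are given as [roll, pitch, yaw] about the fixed x, y, z axes, in that order (R = Rz(yaw) Ry(pitch) Rx(roll)).
In Python, from plant import r gives the robot as it stands.
- The arm moves only by the tool play_rows, never from a script. Its argument "rows" is a list that holds one entry, the list of rows, each a list of 5 numbers: the closure, from 0 (fully open) to 1 (shut), then the shift along the tool's x, y, z each as a share of 0.5 m, from -1 to 1, then the turn about the tool's z as a share of 1.5 rad, from -1 to 1. A call has exactly 8 rows; each row is the pose to reach, as a shift and turn from the pose commanded when the call began, along the tool's axes at that moment; what a row does not reach only later rows make up. A row lasts 1/12 s, in which the tool goes at most 41.7 mm and 7.16 degrees, less where a joint would pass 70% of its speed; a pose out of reach is approached as far as the arm can. A call with a number of a shift or a turn outside -1 to 1 is refused whole. A call with a gripper value outside its range is refused whole. The fingers move at their own pace and stop on an object; "squeeze" is the grip in N (left out, the last holds). Time passes only in rows, so rows that repeat a pose let the fingers close, or fill a call up. It gives the time, the measured TCP pose, the force, the opening and the grip force at its end, in the units of the state.
- r.get_state(): the state, without advancing time (a new reading comes with each control period).
- r.capture(name): name is "scene" or "side" or "wrist"; returns the picture (384x512x3 uint8, red, green, blue); there is no depth.
- r.camera_info(name): a dict with "fovy" (degrees; the focal length in pixels is half the picture's height over the tangent of half this angle, whatever the lens; pixels are square), "cx", "cy" (the principal point, pixels), "pose" (4x4, takes a point from camera to world coordinates). Camera axes: x right, y down, z forward; pixel columns grow to the right and rows downward; lengths in m; the calibration is good to about 2 mm. A picture is of the moment at which its call begins: read the wrist's pose just before it. camera_info takes no time and is no camera call; for the wrist camera it gives the pose at the moment of the call.
- r.close_job(): hands the job in; it is judged then, once.
The state is a dict: "time_s": time; "joints": joint angles; "qd": joint speeds; "joint_torque": joint torques, N m; "tcp_pos": TCP position; "eef_rot": TCP orientation; "contact_force": force on the tool from outside, world axes, zero at the start; "moment": the same for the moment, N m; "gripper_width": finger opening in m; "gripper_force": force on a finger pad.
Only numpy, scipy, OpenCV 4.12 (cv2) and the standard library are available. Lean on these libraries where they do the work, as an engineer would, in place of code of your own. Each camera call takes 0.05 s, during which the arm holds its last target. There are 200 camera calls.

## Working session

There is one attempt and no reset: what is moved stays moved. The work goes in short steps, Python scripts to look and compute and a tool call to move; the robot and the scene stay as the last step left them, time stands still between calls to the robot, and variables do not carry over. Pictures are saved under pics/ and viewed, at most 10 in all, crops included, and the job is handed in when it is done.

Besides the shell and the picture viewer there is one more tool, called by a JSON object that holds its "name" and its "arguments", one argument or row to a line. play_rows: Moves the arm, as the interface text tells. Its arguments: {"type":"object","properties":{"rows":{"type":"array","items":{"type":"array","items":{"type":"array","items":{"type":"number"}}}},"squeeze":{"type":"number"}},"required":["rows"]}

```bash
mkdir -p pics
python3 - <<'E'
from plant import r
import cv2,numpy as np
s=r.get_state();print(s['time_s'],s['tcp_pos'],s['eef_rot'],s['gripper_width'])
for n in("scene","side","wrist"):
    c=r.camera_info(n);print(n,c['fovy'],c['cx'],c['cy'],np.round(c['pose'],4).tolist())
    im=r.capture(n);cv2.imwrite(f'pics/{n}0.png',im[:,:,::-1])
a=[cv2.imread(f'pics/{n}0.png') for n in('scene','side')]
cv2.imwrite('pics/a.png',cv2.resize(a[0],(800,600)));cv2.imwrite('pics/b.png',cv2.resize(a[1],(800,600)))
E
```

```text
0.0 [0.2792236  0.61395311 0.19463112] [ 1.79904731e+02 -1.00763216e-02 -2.44578278e+01] 0.087672390246368
scene 50.503104405390765 248.60135692253516 193.06644846759906 [[-0.2862, 0.7288, -0.622, 1.6465], [0.9581, 0.2147, -0.1893, 0.3644], [-0.0044, -0.6502, -0.7598, 1.4684], [0.0, 0.0, 0.0, 1.0]]
side 45.71191267986901 262.35344203390827 197.46785557469212 [[0.9977, -0.0563, 0.0384, 0.4703], [-0.0654, -0.6328, 0.7716, -1.1534], [-0.0191, -0.7723, -0.635, 1.1265], [0.0, 0.0, 0.0, 1.0]]
wrist 68.90750680897143 253.4898096055887 193.0329728344715 [[-0.4147, -0.8658, -0.2801, 0.3553], [-0.91, 0.3949, 0.1265, 0.5806], [0.0011, 0.3074, -0.9516, 0.3842], [0.0, 0.0, 0.0, 1.0]]
```

View pics/a.png

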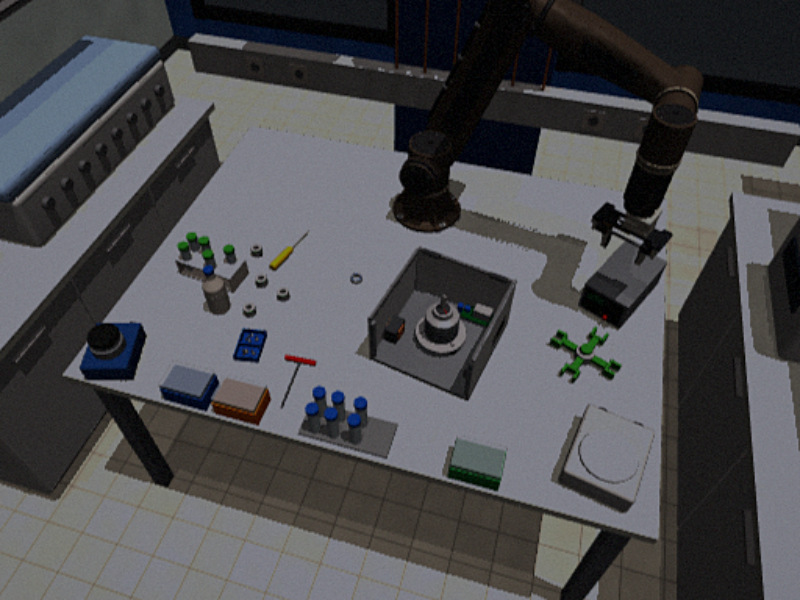

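View pics/b.png

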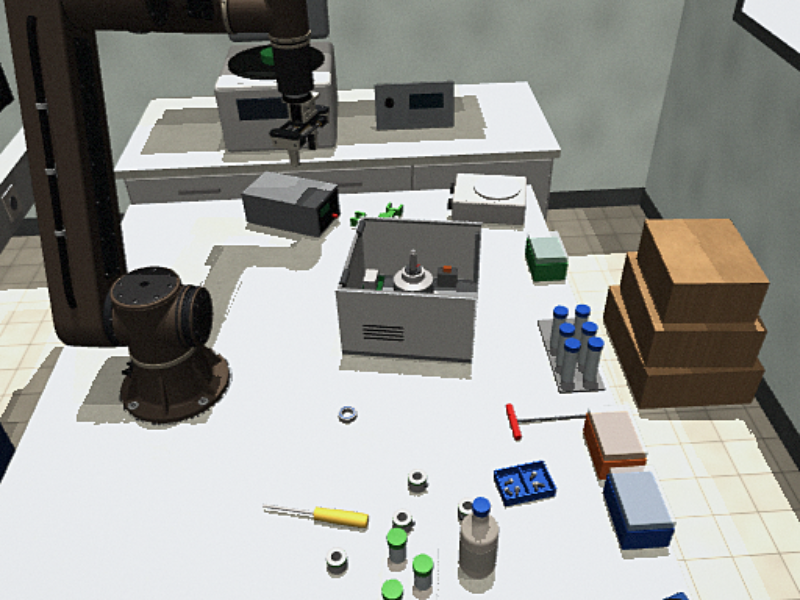

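View pics/wrist0.png

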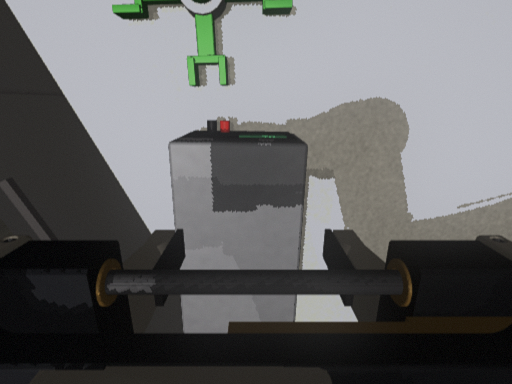

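The scene view shows the four hub look-alikes at about (257,250), (262,280), (283,294) and (249,309). The one farthest to the robot's left (+y) is at (283,294), which is (417,480) in the side view. The chassis's open side faces roughly world +x. I'll enlarge these areas.

```bash
cat > h.py <<'E'
import numpy as np,cv2
from plant import r
def ray(n,u,v,c=None):
    c=c or r.camera_info(n);f=192/np.tan(np.radians(c['fovy']/2));P=np.array(c['pose'])
    d=P[:3,:3]@np.array([(u-c['cx'])/f,(v-c['cy'])/f,1]);return P[:3,3],d
def onz(n,u,v,z,c=None):
    o,d=ray(n,u,v,c);return o+d*(z-o[2])/d[2]
def proj(n,p,c=None):
    c=c or r.camera_info(n);f=192/np.tan(np.radians(c['fovy']/2));P=np.array(c['pose'])
    q=P[:3,:3].T@(np.asarray(p)-P[:3,3]);return f*q[:2]/q[2]+[c['cx'],c['cy']]
def crop(a,x,y,w,h,W,H):
    return cv2.resize(cv2.convertScaleAbs(a[y:y+h,x:x+w],alpha=1.3),(W,H),interpolation=cv2.INTER_CUBIC)
E
python3 - <<'E'
from h import *
a=cv2.imread('pics/scene0.png');b=cv2.imread('pics/side0.png')
t=np.hstack([crop(a,232,155,100,100,400,400),crop(b,213,135,100,100,400,400)])
m=np.hstack([crop(a,150,150,80,40,400,200),crop(b,200,290,80,40,400,200)])
cv2.imwrite('pics/c.png',np.vstack([t,m]))
for n,u,v in(("scene",283,294),("scene",257,250),("scene",262,280),("scene",249,309),("side",417,480),("side",467,510),("side",402,520),("side",336,560)):
    print(n,np.round(onz(n,u/1.5625,v/1.5625,.02),3))
E
```

```text
scene [ 0.522 -0.312  0.02 ]
scene [ 0.37  -0.466  0.02 ]
scene [ 0.487 -0.397  0.02 ]
scene [ 0.605 -0.386  0.02 ]
side [ 0.517 -0.32   0.02 ]
side [ 0.603 -0.393  0.02 ]
side [ 0.484 -0.405  0.02 ]
side [ 0.366 -0.476  0.02 ]
```

View pics/c.png

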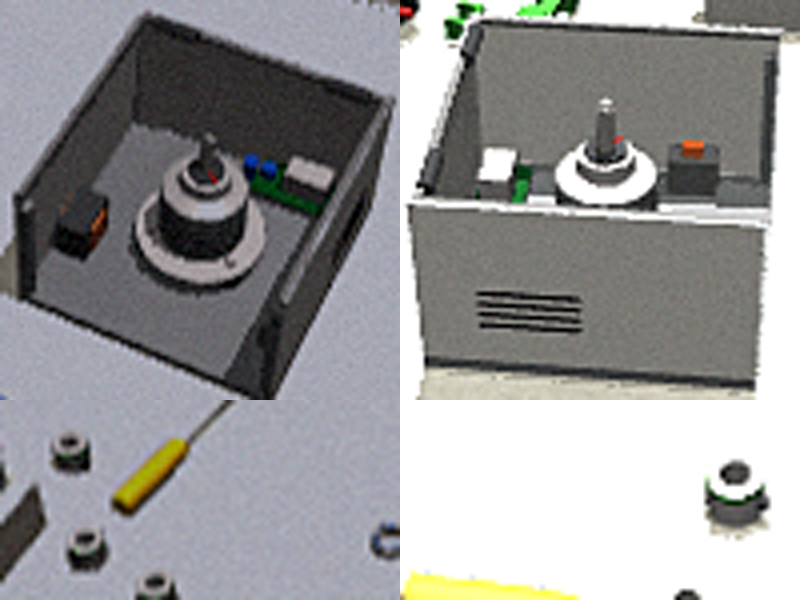

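Run:
```python
from h import *
def tri(a,b):
    o1,d1=ray(*a);o2,d2=ray(*b)
    t=np.linalg.lstsq(np.c_[d1,-d2],o2-o1,rcond=None)[0]
    return np.round((o1+d1*t[0]+o2+d2*t[1])/2,4),np.linalg.norm(o1+d1*t[0]-o2-d2*t[1])
S=lambda x,y:("scene",x/4+232,y/4+155)
D=lambda x,y:("side",(x-400)/4+213,y/4+135)
print(tri(S(208,137),D(605,102)));print('red',onz(*S(213,177),.15),onz(*D(619,140),.15))
for p in[(147,14),(390,100),(15,195)]:print(np.round(onz(*S(*p),.19),3))
for p in[(475,22),(778,38),(410,205),(768,222)]:print(np.round(onz(*D(*p),.19),3))
```

```text
(array([0.5463, 0.1822, 0.1981]), np.float64(0.0017121252288366405))
red [0.5564497  0.19356072 0.15      ] [0.55935443 0.18871472 0.15      ]
[0.38  0.074 0.19 ]
[0.433 0.354 0.19 ]
[0.669 0.012 0.19 ]
[0.433 0.338 0.19 ]
[0.717 0.282 0.19 ]
[0.375 0.058 0.19 ]
[0.669 0.008 0.19 ]
```

Spindle is at about (0.546, 0.182), the chassis's +x points at a yaw of about -11°, and the red mark lies at about +40°. I'll move above the spindle to refine these.

{"name": "play_rows", "arguments": {
  "rows": [
    [[0,0,0,-0.08,0],[0,0.05,0.035,-0.16,0.05],[0,0.84,0.565,-0.2,0.297],[0,0.84,0.565,-0.2,0.297],[0,0.84,0.565,-0.2,0.297],[0,0.84,0.565,-0.2,0.297],[0,0.84,0.565,-0.2,0.297],[0,0.84,0.565,-0.2,0.297]]
  ],
  "squeeze": 20
}}

```text
time_s: 0.82
tcp_pos: [0.4238, 0.3783, 0.2828]
eef_rot: [-180.0, 0.0, -50.0]
contact_force: [0.7, -0.8, -1.0]
gripper_width: 0.0877
gripper_force: 0.0
```

{"name": "play_rows", "arguments": {
  "rows": [
    [[0,0.457,0.065,0.0,0],[0,0.457,0.065,0.0,0],[0,0.457,0.065,0.0,0],[0,0.457,0.065,0.05,0],[0,0.457,0.065,0.09,0],[0,0.457,0.065,0.09,0],[0,0.457,0.065,0.09,0],[0,0.457,0.065,0.09,0]]
  ]
}}

```text
time_s: 1.48
tcp_pos: [0.5454, 0.1824, 0.2362]
eef_rot: [179.8, 0.0, -50.2]
contact_force: [-0.8, -0.5, -0.2]
gripper_width: 0.0874
gripper_force: 0.0
```

Run:
```python
from h import *
s=r.get_state();print(s['time_s'],s['tcp_pos'],s['eef_rot'],s['joints'])
c=r.camera_info('wrist');np.save('c1.npy',c,allow_pickle=True)
im=r.capture('wrist');cv2.imwrite('pics/w1.png',im[:,:,::-1])
cv2.imwrite('pics/w1b.png',cv2.resize(im[:,:,::-1],(800,600),interpolation=cv2.INTER_CUBIC))
print(proj('wrist',(.546,.182,.2))*1.5625)
```

```text
1.4833 [0.54538229 0.18241882 0.23623433] [ 1.79840162e+02  1.42911558e-02 -5.01572973e+01] [ 3.79696097e+01  9.89397024e+00 -8.48177037e+00 -9.53697060e-03
 -7.17844789e+01  1.87610676e+00]
[398.19440624 315.25970496]
```

View pics/w1b.png

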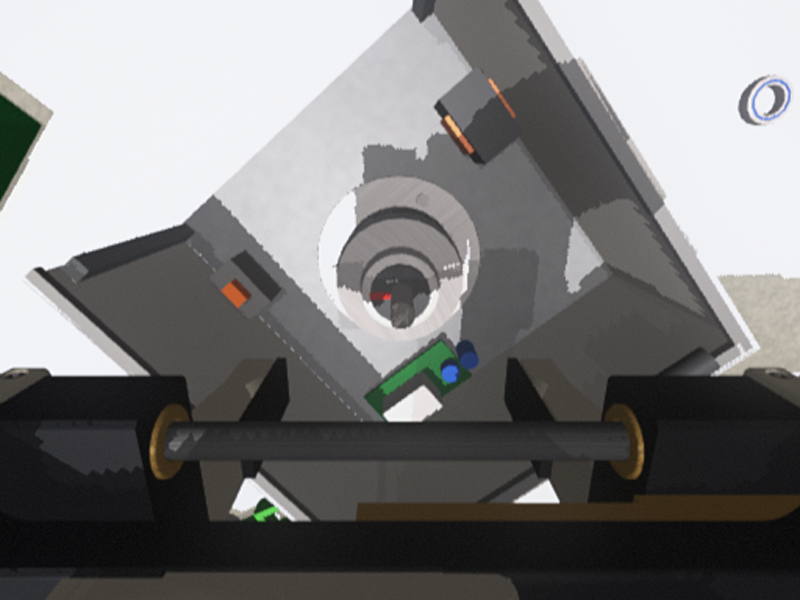

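Run:
```python
from h import *
a=cv2.imread('pics/w1.png')
cv2.imwrite('pics/w1c.png',np.hstack([crop(a,215,150,80,70,400,350),crop(a,330,0,160,140,400,350)]))
c=np.load('c1.npy',allow_pickle=True).item()
w=lambda u,v,z:onz('wrist',u/1.5625,v/1.5625,z,c)
ang=lambda p,q:np.degrees(np.arctan2(*(q-p)[[1,0]]))
print(w(402,318,.2),w(400,288,.15),w(381,296,.15))
print('front',ang(w(215,197,.002),w(415,10,.002)),'right',ang(w(758,348,.19),w(530,0,.19)),'left',ang(w(140,368,.19),w(35,275,.19)))
```

```text
[0.54340689 0.18034463 0.2       ] [0.54554478 0.17866078 0.15      ] [0.55165511 0.19089125 0.15      ]
front -100.92931277770224 right -9.575462704553694 left -10.205400621528401
```

View pics/w1c.png

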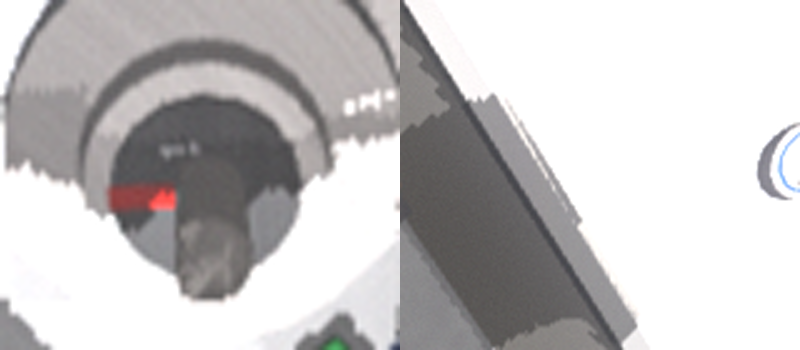

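Run:
```python
from h import *
c=np.load('c1.npy',allow_pickle=True).item()
w=lambda u,v,z:onz('wrist',u/5+215,v/5+150,z,c)
ang=lambda p,q:np.degrees(np.arctan2(*(q-p)[[1,0]]))
o=w(204.5,188,.15);print(w(211,267,.2),o,[w(*e,.15) for e in((110,188),(299,188),(204,96),(204,278))])
for p in((110,187),(110,209),(143,198),(177,199)):print(ang(o,w(*p,.15)))
```

```text
[0.54353013 0.18030465 0.2       ] [0.54336823 0.1814188  0.15      ] [array([0.55831685, 0.19385584, 0.15      ]), array([0.52841478, 0.16897774, 0.15      ]), array([0.55588234, 0.16663638, 0.15      ]), array([0.53076288, 0.19663071, 0.15      ])]
39.126746912557465
52.83738242129194
49.40435196553961
62.4636729983699
```

{"name": "play_rows", "arguments": {
  "rows": [
    [[0,0,0.005,0.08,-0.084],[0,0,0.005,0.156,-0.084],[0,0,0.005,0.156,-0.084],[0.4,0,0.005,0.156,-0.084],[1,0,0.005,0.156,-0.084],[1,0,0.005,0.156,-0.084],[1,0,0.005,0.156,-0.084],[1,0,0.005,0.156,-0.084]]
  ],
  "squeeze": 25
}}

```text
time_s: 2.2
tcp_pos: [0.5442, 0.1834, 0.1614]
eef_rot: [-179.8, -0.0, -42.8]
contact_force: [0.7, -0.2, 0.2]
gripper_width: 0.0598
gripper_force: 0.0
```

{"name": "play_rows", "arguments": {
  "rows": [
    [[1,0,0,0,0],[1,0,0,0,0],[1,0,0,0,0],[1,0,0,0,0],[1,0,0,0,0],[1,0,0,0,0],[1,0,0,0,0],[1,0,0,0,0]]
  ]
}}

```text
time_s: 2.87
tcp_pos: [0.542, 0.1811, 0.1593]
eef_rot: [179.8, 0.0, -42.8]
contact_force: [-4.5, -4.1, 3.3]
gripper_width: 0.0116
gripper_force: 25.0
```

Run:
```python
from h import *
s=r.get_state();print({k:np.round(s[k],4) for k in('tcp_pos','gripper_width','gripper_force','contact_force','moment')})
im=r.capture('wrist');a=im[:,:,::-1].copy();b=r.capture('side')[:,:,::-1]
cv2.imwrite('pics/g1.png',np.hstack([crop(a,170,110,170,170,400,400),crop(b,230,120,80,80,400,400)]))
```

```text
{'tcp_pos': array([0.542 , 0.1811, 0.1593]), 'gripper_width': np.float64(0.0116), 'gripper_force': np.float64(25.0003), 'contact_force': array([-4.4802, -4.147 ,  3.3033]), 'moment': array([-1.5757,  1.5649, -0.0688])}
```

View pics/g1.png

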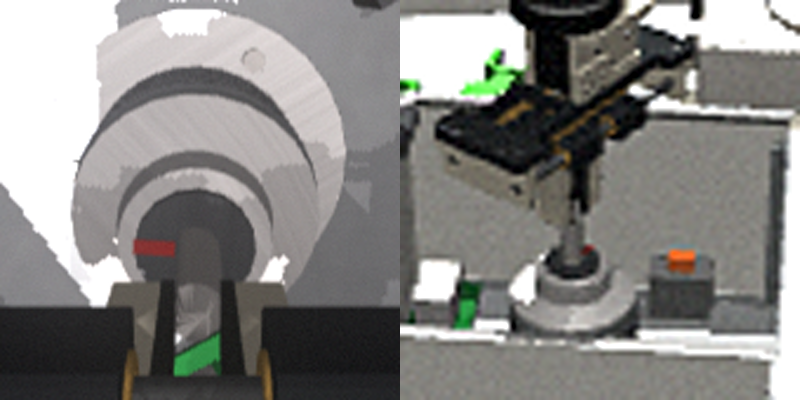

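Run:
```python
from h import *
for p in((.542,.1811,.1593),(.5437,.1808,.2),(.5437,.1808,.15)):
    print((proj('side',p)-[230,120])*5+[400,0],(proj('wrist',p)-[170,110])*400/170)
```

```text
[565.44905225 247.0423328 ] [198.48245711 261.03754117]
[566.82775539 200.74814694] [195.84043124 320.58459736]
[568.04573847 257.55950195] [195.42337226 245.41339818]
```

Run:
```python
from h import *
print(r.grip_depth)
for z in(.196,.215,.235,.262):
    print(z,proj('side',(.2792,.614,z))*1.5625,proj('scene',(.2792,.614,z))*1.5625)
a=cv2.imread('pics/scene0.png');b=cv2.imread('pics/side0.png')
cv2.imwrite('pics/s2.png',np.hstack([crop(a,365,110,80,80,400,400),crop(b,150,50,80,80,400,400)]))
```

```text
0.0188
0.196 [304.45886134 166.39193462] [617.04083085 260.09592569]
0.215 [303.66796919 160.10881272] [618.89031092 255.27833874]
0.235 [302.82472704 153.40980426] [620.87027933 250.12085143]
0.262 [301.66851911 144.22448687] [623.59873719 243.01367403]
```

View pics/s2.png

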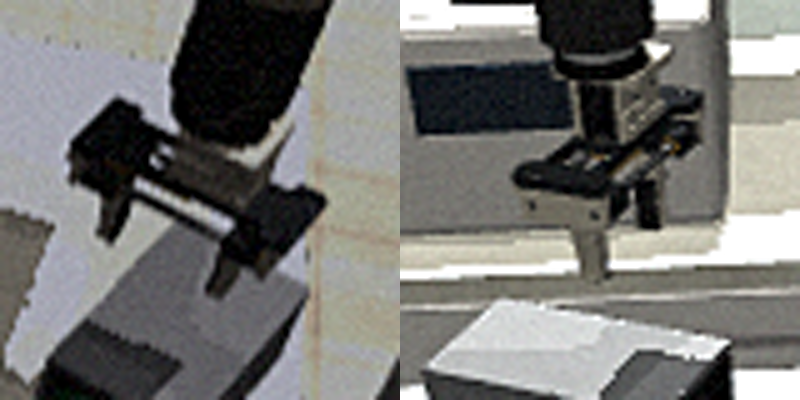

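The fingers' real ends sit about 30–37 mm above the reported TCP. The 11.6 mm width and the side view (fingertips at the nose) both show this, so I'll open, go down about 30 mm and pinch again.

{"name": "play_rows", "arguments": {
  "rows": [
    [[0.6,0,0,0,0],[0.6,0,0.003,0,0],[0.6,0,0.003,0.0,0],[0.6,0,0.003,0.03,0],[0.6,0,0.003,0.058,0],[0.6,0,0.003,0.058,0],[1,0,0.003,0.058,0],[1,0,0.003,0.058,0]]
  ]
}}

```text
time_s: 3.63
tcp_pos: [0.543, 0.1819, 0.1313]
eef_rot: [-180.0, -0.0, -42.7]
contact_force: [-0.7, -0.5, -0.2]
gripper_width: 0.0267
gripper_force: 0.0
```

{"name": "play_rows", "arguments": {
  "rows": [
    [[1,0,0,0,0],[1,0,0,0,0],[1,0,0,0,0],[1,0,0,0,0],[1,0,0,0,0],[1,0,0,0,0],[1,0,0,0,0],[1,0,0,0,0]]
  ]
}}

```text
time_s: 4.3
tcp_pos: [0.5419, 0.1808, 0.1314]
eef_rot: [179.9, -0.0, -42.8]
contact_force: [-4.1, -3.9, 6.1]
gripper_width: 0.0134
gripper_force: 25.0
```

Run:
```python
from h import *
s=r.get_state();print({k:np.round(s[k],4) for k in('time_s','tcp_pos','eef_rot','gripper_width','gripper_force','contact_force','joints')})
im=r.capture('wrist');a=im[:,:,::-1].copy();b=r.capture('side')[:,:,::-1]
cv2.imwrite('pics/g2.png',np.hstack([crop(a,170,110,170,170,400,400),crop(b,230,120,80,80,400,400)]))
```

```text
{'time_s': np.float64(4.3), 'tcp_pos': array([0.5419, 0.1808, 0.1314]), 'eef_rot': array([ 1.79936e+02, -8.10000e-03, -4.27711e+01]), 'gripper_width': np.float64(0.0134), 'gripper_force': np.float64(24.9998), 'contact_force': array([-4.0599, -3.9435,  6.0659]), 'joints': array([ 3.80818e+01,  1.37977e+01, -1.77677e+01,  2.13000e-02,
       -5.84965e+01,  9.13600e+00])}
```

View pics/g2.png

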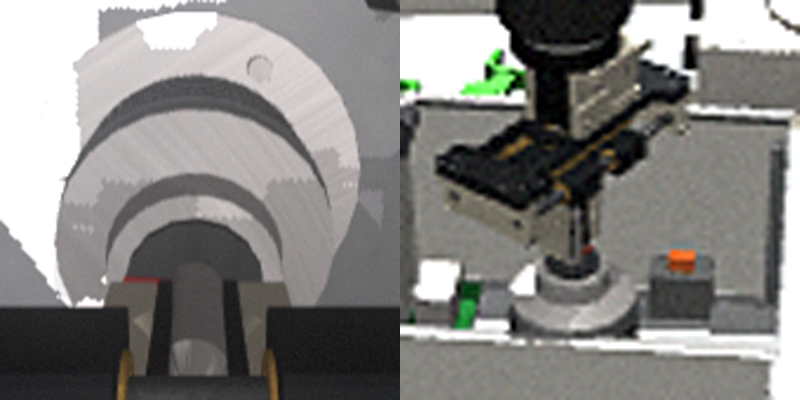

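{"name": "play_rows", "arguments": {
  "rows": [
    [[1,0,0,0,0.05],[1,0,0,0,0.1],[1,0,0,0,0.15],[1,0,0,0,0.2],[1,0,0,0,0.25],[1,0,0,0,0.3],[1,0,0,0,0.35],[1,0,0,0,0.4]]
  ]
}}

```text
time_s: 5.07
tcp_pos: [0.5423, 0.1817, 0.1314]
eef_rot: [-180.0, 0.0, -77.3]
contact_force: [-3.5, 0.3, 4.0]
gripper_width: 0.0125
gripper_force: 25.0
```

{"name": "play_rows", "arguments": {
  "rows": [
    [[1,0,0,0,0.05],[1,0,0,0,0.1],[1,0,0,0,0.15],[1,0,0,0,0.2],[1,0,0,0,0.25],[1,0,0,0,0.271],[1,0,0,0,0.271],[1,0,0,0,0.271]]
  ]
}}

```text
time_s: 5.73
tcp_pos: [0.5428, 0.1822, 0.1314]
eef_rot: [-180.0, 0.1, -100.3]
contact_force: [-3.0, 2.1, 4.8]
gripper_width: 0.013
gripper_force: 25.0
```

{"name": "play_rows", "arguments": {
  "rows": [
    [[1,0,0,0,0],[1,0,0,0,0],[1,0,0,0,0],[1,0,0,0,0],[1,0,0,0,0],[1,0,0,0,0],[1,0,0,0,0],[1,0,0,0,0]]
  ]
}}

```text
time_s: 6.4
tcp_pos: [0.5428, 0.1822, 0.1314]
eef_rot: [-179.9, 0.1, -100.3]
contact_force: [-3.4, 2.1, 6.7]
gripper_width: 0.0135
gripper_force: 25.0
```

{"name": "play_rows", "arguments": {
  "rows": [
    [[0.5,0,0,0,0],[0.5,0,0,0,0],[0.5,0,0,0,0],[0.5,0,0,-0.07,0],[0.5,0,0,-0.15,0],[0.3,0,0,-0.23,0],[0,0,0,-0.26,0],[0,0,0,-0.26,0]]
  ]
}}

```text
time_s: 7.07
tcp_pos: [0.5447, 0.1824, 0.2658]
eef_rot: [-179.6, 0.3, -100.4]
contact_force: [1.5, -0.7, -0.2]
gripper_width: 0.058
gripper_force: 0.0
```

Run:
```python
from h import *
s=r.get_state();print(s['tcp_pos'],s['eef_rot'],s['gripper_width'])
c=r.camera_info('wrist');np.save('c2.npy',c,allow_pickle=True)
a=r.capture('wrist');cv2.imwrite('pics/w2.png',a[:,:,::-1])
q=proj('wrist',(.5438,.1815,.15),c);print('ring',q)
f=a.astype(int);m=(f[:,:,0]>f[:,:,1]*1.8)&(f[:,:,0]>f[:,:,2]*1.8)&(f[:,:,0]>60)
ys,xs=np.where(m);k=np.hypot(xs-q[0],ys-q[1])<45
u,v=xs[k].mean(),ys[k].mean();p=onz('wrist',u,v,.15,c);print(k.sum(),u,v,p)
for o in((.5438,.1815),(.5433,.182),(.544,.182)):
    d=p[:2]-o;print(np.degrees(np.arctan2(d[1],d[0])),np.hypot(*d))
print('tip',proj('wrist',(.5438,.1815,.2),c))
```

```text
[0.54473382 0.1823981  0.26582381] [-179.63017289    0.27523687 -100.39430332] 0.05795289318510248
ring [254.42766131 178.23064835]
55 243.54545454545453 177.8909090909091 [0.5557971  0.17891065 0.15      ]
-12.179404659500246 0.012273354638066752
-13.885446560166972 0.012873293650301267
-14.67473117624045 0.012194906502284188
tip [254.23352817 191.93344474]
```

{"name": "play_rows", "arguments": {
  "rows": [
    [[0,0.989,-0.131,0,-1],[0,0.989,-0.131,0,-1],[0,0.989,-0.131,0,-1],[0,0.989,-0.131,0,-1],[0,0.989,-0.131,0,-1],[0,0.989,-0.131,0,-1],[0,0.989,-0.131,0,-1],[0,0.989,-0.131,0,-1]]
  ]
}}

```text
time_s: 7.78
tcp_pos: [0.5265, -0.1286, 0.2595]
eef_rot: [179.9, 0.1, -47.0]
contact_force: [0.0, 0.1, -0.0]
gripper_width: 0.0877
gripper_force: 0.0
```

{"name": "play_rows", "arguments": {
  "rows": [
    [[0,0.265,0.265,0,-0.419],[0,0.265,0.265,0,-0.419],[0,0.265,0.265,0,-0.419],[0,0.265,0.265,0.05,-0.419],[0,0.265,0.265,0.12,-0.419],[0,0.265,0.265,0.18,-0.419],[0,0.265,0.265,0.18,-0.419],[0,0.265,0.265,0.18,-0.419]]
  ]
}}

```text
time_s: 8.45
tcp_pos: [0.5171, -0.3142, 0.1666]
eef_rot: [-180.0, 0.5, -11.5]
contact_force: [0.1, -0.4, 1.0]
gripper_width: 0.0877
gripper_force: 0.0
```

Run:
```python
from h import *
s=r.get_state();print(s['time_s'],s['tcp_pos'],s['eef_rot'],s['joints'])
c=r.camera_info('wrist');np.save('c3.npy',c,allow_pickle=True)
a=r.capture('wrist')[:,:,::-1].copy();cv2.imwrite('pics/w3.png',a)
q=proj('wrist',(.52,-.316,.03),c);print(q)
x,y=(np.round(q)-40).astype(int);print(x,y)
w2=cv2.imread('pics/w2.png')
cv2.imwrite('pics/h.png',np.hstack([crop(a,x,y,80,80,560,560),crop(w2,230,155,40,80,240,480+80)]))
```

```text
8.45 [ 0.51709808 -0.31415287  0.16663635] [-179.96241934    0.45551837  -11.51910937] [-1.28177929e+01  1.54591909e+01 -1.04927446e+01 -3.01867332e-02
 -6.45043207e+01  9.13116363e+01]
[255.54136945 172.0078625 ]
216 132
```

View pics/h.png

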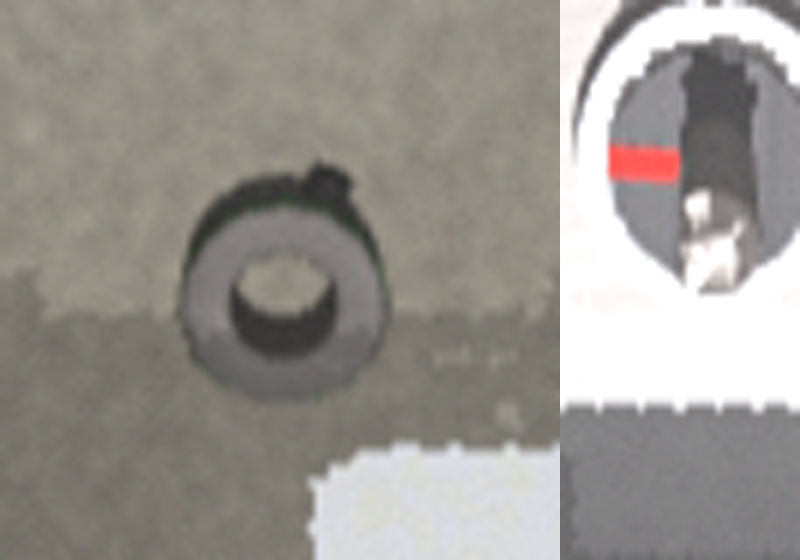

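Run:
```python
from h import *
c=np.load('c3.npy',allow_pickle=True).item()
w=lambda u,v,z:onz('wrist',u/7+216,v/7+132,z,c)
o=w(284.5,303.5,.03);print(o)
for d in(-45,-40,-35,-30,-25,-20,-15):
    t=np.radians(d);print(d,[np.round((proj('wrist',(o[0]+R*np.cos(t),o[1]+R*np.sin(t),.015),c)-[216,132])*7) for R in(18.5,20.5,22.5)])
```

```text
[ 0.51568535 -0.31647642  0.03      ]
-45 [array([-4155.,  6783.]), array([-4122.,  6735.]), array([-4095.,  6695.])]
-40 [array([-3348.,  6760.]), array([-3322.,  6714.]), array([-3301.,  6677.])]
-35 [array([-2620.,  6743.]), array([-2600.,  6699.]), array([-2584.,  6663.])]
-30 [array([-1950.,  6730.]), array([-1936.,  6688.]), array([-1924.,  6654.])]
-25 [array([-1322.,  6721.]), array([-1311.,  6680.]), array([-1303.,  6647.])]
-20 [array([-721., 6716.]), array([-714., 6676.]), array([-709., 6643.])]
-15 [array([-137., 6714.]), array([-134., 6674.]), array([-132., 6642.])]
```

Run:
```python
from h import *
c=np.load('c3.npy',allow_pickle=True).item()
o=np.array([.51569,-.31648])
for d in(-45,-40,-35,-30,-25,-20):
    t=np.radians(d);print(d,[np.round((proj('wrist',(o[0]+R*np.cos(t),o[1]+R*np.sin(t),.015),c)-[216,132])*7) for R in(.0185,.0205,.0225)])
# hub tip silhouettes: scene/side check of hub top
print(onz('side',417/1.5625,480/1.5625,.02),[proj(n,(*o,.03))for n in('scene','side')])
```

```text
-45 [array([342., 197.]), array([348., 188.]), array([355., 178.])]
-40 [array([334., 192.]), array([340., 182.]), array([345., 172.])]
-35 [array([326., 188.]), array([330., 178.]), array([335., 168.])]
-30 [array([317., 185.]), array([321., 174.]), array([325., 164.])]
-25 [array([309., 183.]), array([311., 172.]), array([314., 161.])]
-20 [array([300., 181.]), array([301., 170.]), array([303., 158.])]
[ 0.5172313  -0.31997854  0.02      ] [array([180.43745184, 185.62238609]), array([266.22896501, 304.16396525])]
```

Hub (left panel): top centre at crop (284,304), screw at (328,184), which gives the hub at (0.516,-0.317) with its screw at about -35°. The right panel shows the red mark now pointing along the chassis's +x.

{"name": "play_rows", "arguments": {
  "rows": [
    [[0.3,0,0.006,0,0.07],[0.3,0,0.006,0.07,0.14],[0.3,0,0.006,0.14,0.21],[0.3,0,0.006,0.21,0.273],[0.3,0,0.006,0.26,0.273],[0.3,0,0.006,0.293,0.273],[0.3,0,0.006,0.293,0.273],[0.3,0,0.006,0.293,0.273]]
  ]
}}

```text
time_s: 9.17
tcp_pos: [0.5208, -0.3166, 0.0257]
eef_rot: [180.0, -0.1, -34.7]
contact_force: [0.9, 0.0, -0.1]
gripper_width: 0.0615
gripper_force: 0.0
```

Run:
```python
from h import *
s=r.get_state();print(s['tcp_pos'],s['eef_rot'],s['contact_force'],s['gripper_width'])
c=r.camera_info('wrist');a=r.capture('wrist');cv2.imwrite('pics/w4.png',a[:,:,::-1])
# finger inner edges: dark pad columns by row
g=a.mean(2)
for v in range(180,300,10):
    print(v,''.join('#' if x<45 else '+' if x<90 else '.' for x in g[v,150:360:4]))
print(proj('wrist',(.516,-.317,.03),c))
```

```text
[ 0.52081925 -0.31659108  0.02573301] [ 1.79996410e+02 -8.44827198e-02 -3.47300135e+01] [ 0.86341534  0.01024861 -0.11627899] 0.06153699015861442
180 ...................................................++
190 ..................................................##+
200 .......................+++###++....................##
210 ......................##++++..+#+....................
220 .....................++++....++.+....................
230 .......+++++##.......++++++++#++++.....#++++++.......
240 ++...++++++###........+++++++++++......###+++++......
250 ##.+#+++++####............++...........####++++++..##
260 ###+###++#####.........................#####++++++###
270 ###########################+##+++++++++##############
280 ###########################+##+####+#+##+############
290 #################################++##################
[258.79522035 228.16493167]
```

{"name": "play_rows", "arguments": {
  "rows": [
    [[0.3,-0.007,0.006,0,0],[0.3,-0.007,0.006,0.03,0],[0.3,-0.007,0.006,0.06,0],[0.3,-0.007,0.006,0.08,0],[0.3,-0.007,0.006,0.08,0],[0.3,-0.007,0.006,0.08,0],[0.3,-0.007,0.006,0.08,0],[0.3,-0.007,0.006,0.08,0]]
  ]
}}

```text
time_s: 9.88
tcp_pos: [0.5155, -0.3177, -0.0147]
eef_rot: [-180.0, -0.1, -34.8]
contact_force: [-0.2, 0.1, -0.7]
gripper_width: 0.0613
gripper_force: 0.0
```

{"name": "play_rows", "arguments": {
  "rows": [
    [[0.3,0,0,0.004,0],[0.3,0,0,0.008,0],[0.3,0,0,0.012,0],[0.3,0,0,0.016,0],[0.3,0,0,0.02,0],[0.3,0,0,0.02,0],[0.3,0,0,0.02,0],[0.3,0,0,0.02,0]]
  ]
}}

```text
time_s: 10.55
tcp_pos: [0.5147, -0.3175, -0.0259]
eef_rot: [180.0, 0.0, -34.8]
contact_force: [-0.2, -0.2, -0.2]
gripper_width: 0.0613
gripper_force: 0.0
```

{"name": "play_rows", "arguments": {
  "rows": [
    [[0.4,0,0,0.004,0],[0.5,0,0,0.006,0],[0.55,0,0,0.006,0],[0.6,0,0,0.006,0],[0.7,0,0,0.006,0],[0.8,0,0,0.006,0],[0.9,0,0,0.006,0],[1,0,0,0.006,0]]
  ],
  "squeeze": 30
}}

```text
time_s: 11.22
tcp_pos: [0.5148, -0.3175, -0.0288]
eef_rot: [-180.0, -0.0, -34.8]
contact_force: [-0.1, -0.3, -0.9]
gripper_width: 0.0346
gripper_force: 30.0
```

{"name": "play_rows", "arguments": {
  "rows": [
    [[1,0,0,0,0],[1,0,0,0,0],[1,0,0,0,0],[1,0,0,0,0],[1,0,0,0,0],[1,0,0,0,0],[1,0,0,0,0],[1,0,0,0,0]]
  ]
}}

```text
time_s: 11.88
tcp_pos: [0.5147, -0.3175, -0.0289]
eef_rot: [180.0, 0.0, -34.8]
contact_force: [-0.2, 0.4, -0.3]
gripper_width: 0.0346
gripper_force: 30.0
```

Run:
```python
from h import *
s=r.get_state();print({k:np.round(s[k],4) for k in('time_s','tcp_pos','eef_rot','gripper_width','gripper_force','contact_force','joints')})
c=r.camera_info('wrist');np.save('c5.npy',c,allow_pickle=True)
a=r.capture('wrist');cv2.imwrite('pics/w5.png',a[:,:,::-1]);g=a.mean(2)
for v in range(190,286,4):
    print(v,''.join('#' if x<45 else '+' if x<90 else '-' if x<120 else '.' for x in g[v,190:320:2]))
for p in((.516,-.317,.03),):print(proj('wrist',p,c))
```

```text
{'time_s': np.float64(11.8833), 'tcp_pos': array([ 0.5147, -0.3175, -0.0289]), 'eef_rot': array([ 1.799992e+02,  1.000000e-03, -3.479490e+01]), 'gripper_width': np.float64(0.0346), 'gripper_force': np.float64(29.9999), 'contact_force': array([-0.166 ,  0.3574, -0.3156]), 'joints': array([-1.31735e+01,  2.71201e+01, -2.26746e+01,  5.00000e-04,
       -4.02065e+01,  6.83782e+01])}
190 .................................................................
194 .................................................................
198 ...--.-..---...-......................................--....--.-.
202 --------------------..................................-----------
206 ---------------------................................------------
210 ---------------------.-..--.-..--.-------.-..-....--.------------
214 ------------------------------++#++------------------------------
218 -------------------------+++########+++--------------------------
222 ----------------------++++++########++++++-----------------------
226 ---------------------#+++++++#######++++++++---------------------
230 -----+++++++++
[... 289 characters left out ...]
++++++++++++++++-----+#######++++++++++###
250 ###+++++++++######++++++++++++-----+++++-+---++#####+++++++++####
254 ###+++++++++#####+++++++++++##+++++##+++++++-+++#####++++++++####
258 ###++++++++#####+++++++++##+#+###+######++++++++######++++#++####
262 ####+++++++#####++++++++######+###+######+++++++######+++++++####
266 ####++++++######+++++++++##+##+##########+++++++#######++++#+####
270 #################################################################
274 #################################################################
278 #################################################################
282 #########################+##+##########################+#########
[252.80316651 264.08729592]
```

Run:
```python
from h import *
c=np.load('c5.npy',allow_pickle=True).item()
t=np.radians(-34.8);X=np.array([np.cos(t),np.sin(t)]);Y=np.array([np.sin(t),-np.cos(t)]);T=np.array([.5147,-.3175])
for v in(234,236,238):
    d=onz('wrist',254,v,.03,c)[:2]-T;print(v,d@X-.018,d@Y)
for col,row in((226,250),(282,250)):
    d=onz('wrist',col,row,.03,c)[:2]-T;print(d@X,d@Y)
for R in(.018,.0225):print(proj('wrist',(*(T+X*(R+.001)),.015),c))
```

```text
234 0.0005199380964041114 -0.000510305403581721
236 -0.0006189154556093292 -0.0005104709494709991
238 -0.0017633194696449368 -0.0005106373021858592
0.009258150093550008 -0.015215601996257062
0.009244631982776199 0.014190850174897887
[254.86800199 221.37418659]
[254.87449513 213.98438552]
```

{"name": "play_rows", "arguments": {
  "rows": [
    [[1,0,0,-0.02,0],[1,0,0,-0.08,0],[1,0,0,-0.15,0],[1,0,0,-0.22,0],[1,0,0,-0.3,0],[1,0,0,-0.38,0],[1,0,0,-0.46,0],[1,0,0,-0.46,0]]
  ]
}}

```text
time_s: 12.6
tcp_pos: [0.5183, -0.3197, 0.2115]
eef_rot: [-179.9, -0.8, -34.7]
contact_force: [1.6, -0.4, 0.3]
gripper_width: 0.0345
gripper_force: 30.0
```

{"name": "play_rows", "arguments": {
  "rows": [
    [[1,-0.06,-0.1,0,-0.03],[1,-0.12,-0.2,0,-0.07],[1,-0.17,-0.28,0,-0.1],[1,-0.22,-0.36,0,-0.13],[1,-0.27,-0.44,0,-0.16],[1,-0.32,-0.52,0,-0.19],[1,-0.36,-0.59,0,-0.22],[1,-0.4,-0.654,0,-0.24]]
  ]
}}

```text
time_s: 13.27
tcp_pos: [0.5335, 0.0171, 0.2019]
eef_rot: [-180.0, -0.0, -14.0]
contact_force: [2.0, 0.1, -0.6]
gripper_width: 0.0349
gripper_force: 30.0
```

{"name": "play_rows", "arguments": {
  "rows": [
    [[1,0,0,0,0],[1,0,0,0,0],[1,0,0,0,0],[1,0,0,0,0],[1,0,0,0,0],[1,0,0,0,0],[1,0,0,0,0],[1,0,0,0,0]]
  ]
}}

```text
time_s: 13.93
tcp_pos: [0.5341, 0.0146, 0.2011]
eef_rot: [180.0, 0.0, -14.2]
contact_force: [0.2, -0.0, -0.5]
gripper_width: 0.0347
gripper_force: 30.0
```

{"name": "play_rows", "arguments": {
  "rows": [
    [[1,-0.012,-0.065,0,-0.01],[1,-0.025,-0.13,0,-0.02],[1,-0.038,-0.2,0,-0.03],[1,-0.05,-0.26,0,-0.037],[1,-0.058,-0.3,0,-0.037],[1,-0.0626,-0.327,0,-0.037],[1,-0.0626,-0.327,0,-0.037],[1,-0.0626,-0.327,0,-0.037]]
  ]
}}

```text
time_s: 14.6
tcp_pos: [0.5437, 0.1815, 0.2008]
eef_rot: [180.0, 0.0, -11.0]
contact_force: [0.4, 0.4, -0.9]
gripper_width: 0.0342
gripper_force: 30.0
```

{"name": "play_rows", "arguments": {
  "rows": [
    [[1,0,0,0,0],[1,0,0,0,0],[1,0,0,0,0],[1,0,0,0,0],[1,0,0,0,0],[1,0,0,0,0],[1,0,0,0,0],[1,0,0,0,0]]
  ]
}}

```text
time_s: 15.27
tcp_pos: [0.5438, 0.1814, 0.2012]
eef_rot: [-180.0, -0.0, -11.0]
contact_force: [-0.1, -1.0, -1.2]
gripper_width: 0.0347
gripper_force: 30.0
```

Run:
```python
from h import *
s=r.get_state();print({k:np.round(s[k],4) for k in('time_s','tcp_pos','eef_rot','joints','contact_force')})
c=r.camera_info('wrist');a=r.capture('wrist');cv2.imwrite('pics/w6.png',a[:,:,::-1]);g=a.mean(2)
w5=cv2.imread('pics/w5.png');print([cv2.phaseCorrelate(cv2.cvtColor(w5,cv2.COLOR_BGR2GRAY)[214:266,226:284].astype(float),cv2.cvtColor(a,cv2.COLOR_RGB2GRAY)[214:266,226:284].astype(float))])
for v in range(206,270,4):
    print(v,''.join('#' if x<45 else '+' if x<90 else '-' if x<120 else '.' for x in g[v,190:320:2]))
```

```text
{'time_s': np.float64(15.2667), 'tcp_pos': array([0.5438, 0.1814, 0.2012]), 'eef_rot': array([-1.799988e+02, -8.000000e-04, -1.099720e+01]), 'joints': array([ 3.79915e+01,  1.08077e+01, -1.19742e+01, -3.00000e-04,
       -6.72167e+01,  4.10114e+01]), 'contact_force': array([-0.1041, -0.976 , -1.25  ])}
[((-0.2220503674121801, 0.032898935502380766), 0.6522790638536082)]
206 .............-------..+++++++++++++++++++++...------------+++++++
210 ..............-------..-++++++++++++++++++...-------------+++++++
214 ...............-------...+++-++####+++++-..--------++++++++++++++
218 .................---------++++####+#+++-.--------++++++++++++++++
222 ...................----++++++#+++++#++++++-----++++++-----+++++++
226 .....................++++++++++++++++++++++++++++++++--------++--
230 +++-+++++++++++###++++++++++++++++++++++++++++###+++++++++++-----
234 +++++++++++++++###+++++++###++++++++####++++++####+++++++++++----
238 ++++++++++++++####++++#+++---.......---++##+++####++++++++++++---
242 ##++++++++++++####+#+++-.-...............-++#++####+++++++++++###
246 ###++++++-+++####+#+--......-...............-+######++++++++++###
250 ###++++++++++####+---.--...----+------........+#####++++++++++###
254 ###+++++++++####+-----.---++++++++++++---......+#####+++++++++###
258 ###++++++++#####+--------+++++++++++++++-----..-#####++++++++####
262 ###++++++++#####--------+++++++++++++++++-------######+++++++###+
266 ###+++++++######--------+++++++++++++++++-------######+++++++###+
```

{"name": "play_rows", "arguments": {
  "rows": [
    [[1,0,0.001,0.014,0],[1,0,0.001,0.028,0],[1,0,0.001,0.042,0],[1,0,0.001,0.052,0],[1,0,0.001,0.06,0],[1,0,0.001,0.068,0],[1,0,0.001,0.076,0],[1,0,0.001,0.08,0]]
  ]
}}

```text
time_s: 15.98
tcp_pos: [0.5436, 0.1809, 0.1605]
eef_rot: [180.0, 0.0, -11.0]
contact_force: [-0.3, -0.1, -1.1]
gripper_width: 0.0347
gripper_force: 30.0
```

{"name": "play_rows", "arguments": {
  "rows": [
    [[1,0,0,0.004,0],[1,0,0,0.008,0],[1,0,0,0.012,0],[1,0,0,0.012,0],[1,0,0,0.012,0],[1,0,0,0.012,0],[1,0,0,0.012,0],[1,0,0,0.012,0]]
  ]
}}

```text
time_s: 16.65
tcp_pos: [0.5437, 0.181, 0.1552]
eef_rot: [-180.0, 0.0, -11.0]
contact_force: [-0.5, -0.2, -1.9]
gripper_width: 0.0344
gripper_force: 30.0
```

{"name": "play_rows", "arguments": {
  "rows": [
    [[1,0,0,0.006,0],[1,0,0,0.012,0],[1,0,0,0.018,0],[1,0,0,0.024,0],[1,0,0,0.0282,0],[1,0,0,0.0282,0],[1,0,0,0.0282,0],[1,0,0,0.0282,0]]
  ]
}}

```text
time_s: 17.32
tcp_pos: [0.5437, 0.1809, 0.1409]
eef_rot: [180.0, 0.0, -11.0]
contact_force: [-1.6, 0.4, -1.9]
gripper_width: 0.0346
gripper_force: 30.0
```

{"name": "play_rows", "arguments": {
  "rows": [
    [[1,0,0,0,0],[1,0,0,0,0],[1,0,0,0,0],[1,0,0,0,0],[1,0,0,0,0],[1,0,0,0,0],[1,0,0,0,0],[1,0,0,0,0]]
  ]
}}

```text
time_s: 17.98
tcp_pos: [0.5437, 0.181, 0.1411]
eef_rot: [180.0, 0.0, -11.0]
contact_force: [-1.6, 0.9, -1.6]
gripper_width: 0.0342
gripper_force: 30.0
```

Run:
```python
from h import *
s=r.get_state();print({k:np.round(s[k],4) for k in('time_s','tcp_pos','eef_rot','contact_force','gripper_force')})
c=r.camera_info('wrist');a=r.capture('wrist');cv2.imwrite('pics/w7.png',a[:,:,::-1]);g=a.mean(2)
w5=cv2.imread('pics/w5.png');print(cv2.phaseCorrelate(cv2.cvtColor(w5,cv2.COLOR_BGR2GRAY)[214:266,226:284].astype(float),cv2.cvtColor(a,cv2.COLOR_RGB2GRAY)[214:266,226:284].astype(float)))
for v in range(180,270,3):
    print(v,''.join('R' if a[v,u,0]>1.8*a[v,u,1] and a[v,u,0]>50 else '#' if g[v,u]<45 else '+' if g[v,u]<90 else '-' if g[v,u]<120 else '.' for u in range(190,320,2)))
print(proj('wrist',(.5438,.1807,.2),c))
```

```text
{'time_s': np.float64(17.9833), 'tcp_pos': array([0.5437, 0.181 , 0.1411]), 'eef_rot': array([ 1.799991e+02,  3.000000e-03, -1.099390e+01]), 'contact_force': array([-1.5655,  0.8537, -1.627 ]), 'gripper_force': np.float64(29.9998)}
((0.5808835712990223, -0.07010790771822073), 0.2587224663925081)
180 ........-...............................................--.......
183 .......-...................-+++++++++-...................+-......
186 ......+................-+++++++++++++++++-................+......
189 .........---.....-...-+++++++++++++++++++++-......--...----......
192 .....--------------+++++++-...........-++++++-.-------------.....
195 .....-------------++++-...................+++++.------------.....
198 .....------------+++-.......................++++------------.....
201 .....-----------+++-.......-++++RR++--........+++-----------.....
204 ....-----------+++.......++++++RRRR+++++.......+++-----------...+
207 ....-----------++.....-++++++++RRRR+++++++-.....++-----------..-+
210 ....-----------+.....++++++++++RRRR+++++++++....-+-----------..++
213 .....---------+-....+++++++++
[... 624 characters left out ...]
+---.............-++#+++####++++++++++++++
243 ##++++++++++++####+#++--..-...............-++#+####+++++++++++###
246 ###++++++--++####+#+--......-.-.............-+######++++++++++###
249 ###+++++++-++#####+-.--.....----------.......-+#####++++++++++###
252 ###+++++++++#####+----------+++++++++----.....-+####++++++++++###
255 ###+++++++++####+----------+++++++++++-----....+#####++++++++####
258 ###++++++++#####+--------+++++++++++++-+-----..-#####++++++++####
261 +##++++++++#####--------+++++---+++++++++-------######+++++++####
264 +##++++++++#####--------++++++---+--+++++-------######+++++++###+
267 +##+++++++######--------++++++++----+++++-------######+++++++###+
[255.97089623 265.83732484]
```

The red mark lines up with the set screw and the spindle tip shows in the bore. The height is right and the contact forces are small, so I'm handing it in.

```bash
python3 -c "
from plant import r
print(r.close_job())"
```

```text
the job is handed in; nothing more can be done
None
```

I handed the job in after about 18 s of robot time: the spindle's flat faces out of the open side and the gripper still holds the hub on the spindle, screw over the flat and top level with the tip by measured height; no verdict was returned.

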